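Find and mark the high spot of a lap wheel

TASK

Turn the lap wheel on the truing stand slowly (at least four seconds to a turn) until its high spot stands at the fixed pointer, where the dial reads its highest, and stop it there. Then, keeping it upright, set the brass marking block on the stage plate, centred between the two red stops with its blue nose pointing at the wheel's spindle, let go and leave the wheel at its high spot. Do not push the other things on the bench about.

Things in the scene. Friction and masses are not known exactly. Their poses are not given: they have to be found in the camera images.
- stand: grey truing stand fixed to the bench; origin on the bench surface under the wheel's spindle. +x runs level from the spindle to the pointer, stage plate and dial; z up. Base plate 12 mm thick spans x -103 to +273, y -85 to +85 mm. The stage plate hides a feeler that rides on the wheel's rim and drives the dial; neither feeler nor needle can be handled.
- spindle (a point): point on the spindle axis, 50 mm above the bench; axes as the stand's. The lap wheel is the level terracotta-coloured disc here, 160 mm across, top 48 mm above the bench. It is clamped 4 mm off-centre, at an unknown angle to the crank: the rim part farthest from the spindle is its high spot. Red pointer: tongue on the stage plate's edge.
- knob (a point): upright black crank knob that turns the wheel: 22 mm across, 42 mm tall, spins freely on its pin; this point is its centre, 82 mm above the bench, 58 mm from the spindle axis. The steel crank bar under it has its top 58 mm above the bench; a hub nut on the spindle axis reaches 64 mm.
- wheel (a joint): crank angle (rad), anticlockwise seen from above, any number of turns. At 0 and every whole turn the knob stands on the stand's +x side, towards the pointer. The wheel stays where it is left; 2 to 3 N at the knob turns it.
- needle (a joint): dial reading: angle of the red needle (rad), growing clockwise seen from above as the rim pushes the feeler out. A cosine of the angle from high spot to pointer plus a constant: largest, once a turn, with the high spot at the pointer; smallest, about 0, half a turn away. At 2.4 the needle points along the stand's +x.
- dial (a point): centre of the dial's white face, needle above it, 63 mm above the bench and 218 mm along stand +x from the spindle: a black drum 92 mm across with a steel bezel up to 72 mm above the bench. Axes as the stand's.
- stage (a point): centre of the top of the aluminium stage plate (68 mm along stand x, 74 mm along y), half-way between the stops, 55 mm above the bench and 128 mm along stand +x from the spindle; axes as the stand's. Stops: two red bars along stand x, one either side, 56 mm between their inner faces, 10 mm high.
- marker_center (a point): marking block, 60 mm tall, about 0.42 kg: brass body 56 (its x) x 36 (y) x 26 mm high, with an upright black grip, 30 mm (x) x 16 mm (y), on the middle of its top from 26 to 60 mm above its underside. Point on its middle, 30 mm above its underside; z up. A blue round nose, 6 mm thick, sticks out 22 mm from the +x face.
- marker_tip (a point): end of the block's blue nose, 50 mm along the block's +x from its centre, 8 mm above its underside; same axes. With the block in place this lies 50 mm from the stage centre towards the spindle, just above the rim.
- bench_block_center (a point): polished steel bench block, a bystander: 65 x 65 x 22 mm slab; point at its centre.
- jar_center (a point): small jar with yellow cap, a bystander: 56 mm across, 75 mm tall; point at its centre.
- bench_pin_center (a point): pale wooden bench pin, a bystander: 75 x 45 mm, 18 to 30 mm high; point 12 mm above its underside.
- cup_center (a point): red plastic cup, a bystander: 64 mm across the rim, 70 mm tall; point on its axis half-way up.
- mallet_grip (a point): brass-headed mallet lying flat, a bystander: about 200 mm long; point on its wooden handle, its x axis runs along it towards the head.
- graver_grip (a point): graver with dark wooden handle lying flat, a bystander: about 150 mm long; point on its handle, its x axis runs along it towards the tip.
- weight_center (a point): small copper weight standing on the stand's base plate beside the stage plate, a bystander: 28 mm across, 18 mm tall; point at its centre.
Things that resemble listed ones, but are neither listed nor needed, are in the scene too. What is meant by the part that bears marker_center is not green or purple, and is the larger of those in its own colour.

How it is judged:
By the outcome, as a careful person would: the job done as asked, in the order asked, and still so for the second after the job is handed in, with the robot touching nothing.
It also fails if it takes over 72 s, if anything falls off the work surface, if the arm or the gripper's body presses on something with over 40 N, if the wrist force passes 120 N, or if a joint passes its speed limit or range.

ROBOT

A 6-joint arm with a two-finger parallel gripper is mounted at the origin on the work surface. World frame = base frame: x ahead of the robot, y to its left, z up, the work surface at z = 0. Lengths are in m, angles in rad, forces in N, time in s.
With the tool pointing down it reaches from about 0.325 to 0.925 m from the base axis. Payload 3.1 kg.
Tool frame: the origin (TCP) lies on the centre line of the jaws, within the pads' length; the fingertips stand 11 mm ahead of it and the grasp point (between the pads) lies 8 mm behind it; z points along the fingers, y is the line along which they close (so a half turn about z gives the same grasp; the last joint's range is limited). The gripper opens to 85 mm and grips with 20 to 120 N. Pads are 22 mm wide; open, the fingers measure 114 mm over their backs; the gripper's body (76 mm by 85 mm) begins 54 mm behind the grasp point. The pads swing forward as they close: fully open they stand 13 mm farther back than shut.
Start: joints at [-1.307, 0.217, 1.613, -0, 1.311, -0.112], TCP at [0.229, -0.581, 0.21] pointing down, gripper open.
Joint ranges: [-2.75, 2.75], [-0.78, 2.1], [0.31, 2.55], [-1.13, 4.27], [0.13, 2.63], [-2.58, 2.58]. Speed limits (rad/s): [2.79, 2.79, 3.14, 3.14, 3.14, 3.14].

INTERFACE

Orientations are given as a 3x3 rotation matrix whose columns are the frame's x, y, z axes.
In Python, from bench import ctrl gives the robot as it stands.
- The arm moves only by the tool send_rows, never from a script. Its argument "series" is a list of rows, each an object with "travel": the shift along the tool's x, y, z in m, a list of three; "dr": the turn, a rotation vector about the tool's x, y, z in units of 6 degrees (1.0 is 6 degrees), a list of three. In form: [{"travel": [dx, dy, dz], "dr": [wx, wy, wz]}, ...]. A call has 1 to 12 rows; each row is the pose to reach, as a shift and turn from the pose commanded when the call began, along the tool's axes at that moment; what a row does not reach only later rows make up. A row lasts 1/12 s, in which the tool goes at most 41.7 mm and 7.16 degrees, less where a joint would pass 70% of its speed; a pose out of reach is approached as far as the arm can. A call with a gripper value outside its range is refused whole. "fingers" is the closure, from -1 (fully open) to 1 (shut), set as the call begins (left out, the last holds). The fingers move at their own pace and stop on an object; "grip_force" is the grip in N (left out, the last holds). Time passes only in rows, so rows that repeat a pose let the fingers close. It gives the time, the measured TCP pose, the force, the opening and the grip force at its end, in the units of the state.
- ctrl.state(): the state, without advancing time (a new reading comes with each control period).
- ctrl.capture(name): name is "side" or "top" or "wrist"; returns a dict with "color" (420x560x3 uint8, red, green, blue), "vertical_fov" (degrees; the focal length in pixels is half the picture's height over the tangent of half this angle, whatever the lens; pixels are square), "cx", "cy" (the principal point, pixels), "R" (3x3) and "t" (3): a world point X has camera coordinates R X + t; the wrist camera has in their place "hand_eye" (4x4, takes a point from camera to tool coordinates, whose origin is the TCP and whose axes are the flange's). Camera axes: x right, y down, z forward; pixel columns grow to the right and rows downward; lengths in m; the calibration is good to about 2 mm. A picture is of the moment at which its call begins: read the wrist's pose just before it. There is no depth.
- ctrl.hand_in(): hands the job in; it is judged then, once.
The state is a dict: "time": time; "qpos": joint angles; "dq": joint speeds; "effort": joint torques, N m; "eef_pos": TCP position; "ee_rot": TCP orientation; "wrist_force": force on the tool from outside, world axes, zero at the start; "wrist_torque": the same for the moment, N m; "grip_width": finger opening in m; "grip_force": force on a finger pad.
Only numpy, scipy, OpenCV 4.12 (cv2) and the standard library are available. Lean on these libraries where they do the work, as an engineer would, in place of code of your own. Each camera call takes 0.05 s, during which the arm holds its last target. There are 200 camera calls.

## Working session

There is one attempt and no reset: what is moved stays moved. The work goes in short steps, Python scripts to look and compute and a tool call to move; the robot and the scene stay as the last step left them, time stands still between calls to the robot, and variables do not carry over. Pictures are saved under pics/ and viewed, at most 10 in all, crops included, and the job is handed in when it is done.

Besides the shell and the picture viewer there is one more tool, called after "Emit:" as name(argument=value, ...), one argument or row to a line, values as JSON. send_rows: Moves the arm, as the interface text tells. Its arguments: {"type":"object","properties":{"series":{"type":"array","items":{"type":"object","properties":{"travel":{"type":"array","items":{"type":"number"}},"dr":{"type":"array","items":{"type":"number"}}}}},"fingers":{"type":"number"},"grip_force":{"type":"number"}},"required":["series"]}

```bash
mkdir -p pics; cat > h.py <<'E'
import numpy as np, cv2, math
from bench import ctrl
def cam(name):
    s=ctrl.state(); c=ctrl.capture(name); im=cv2.cvtColor(c["color"],cv2.COLOR_RGB2BGR)
    f=im.shape[0]/2/math.tan(math.radians(c["vertical_fov"])/2)
    if "R" in c and c["R"] is not None: R=np.array(c["R"]); t=np.array(c["t"])
    else:
        T=np.eye(4);T[:3,:3]=s["ee_rot"];T[:3,3]=s["eef_pos"]
        M=np.linalg.inv(T@np.array(c["hand_eye"])); R=M[:3,:3]; t=M[:3,3]
    return dict(im=im,f=f,cx=c["cx"],cy=c["cy"],R=R,t=t)
def onz(c,uv,z):
    d=c["R"].T@np.array([(uv[0]-c["cx"])/c["f"],(uv[1]-c["cy"])/c["f"],1]); o=-c["R"].T@c["t"]
    return o+d*(z-o[2])/d[2]
def proj(c,X):
    p=c["R"]@np.array(X)+c["t"]; return np.array([c["cx"]+c["f"]*p[0]/p[2],c["cy"]+c["f"]*p[1]/p[2]])
E
python3 - <<'E'
from h import *
a=cam("top");b=cam("side");cv2.imwrite("pics/top0.png",a["im"]);cv2.imwrite("pics/side0.png",b["im"])
for c in(a,b):print(-c["R"].T@c["t"],c["f"],c["cx"],c["cy"],c["R"].round(2).tolist())
print(ctrl.state(), ctrl.capture("wrist")["hand_eye"])
E
ls .
```

```text
[ 0.32139742 -0.04322087  1.24768683] 410.2575654866216 271.50536167787567 207.76916131578318 [[-0.01, -1.0, -0.01], [-0.98, 0.01, -0.19], [0.19, 0.01, -0.98]]
[-0.20084921 -0.95573238  0.78071278] 521.9022666765435 286.6529524133584 208.14006414793033 [[0.8, -0.61, 0.01], [-0.3, -0.41, -0.86], [0.53, 0.68, -0.51]]
{'time': 0.1, 'qpos': array([-1.30720185e+00,  2.17664931e-01,  1.61477366e+00,  6.07709422e-05,
        1.31132652e+00, -1.12214065e-01]), 'dq': array([-5.49179241e-04, -1.90891385e-03, -1.92304278e-03, -7.42216217e-05,
        1.27405783e-03, -1.68542120e-03]), 'effort': array([-1.05070048e-03, -3.98078048e+01, -3.04970527e+01, -2.31072154e-04,
        4.23976177e-03,  2.39180451e-05]), 'eef_pos': array([ 0.22921591, -0.58061063,  0.20880747]), 'ee_rot': array([[ 9.30216994e-01,  3.67009652e-01, -5.09332294e-04],
       [ 3.67009882e-01, -9.30214644e-01,  2.11272733e-03],
       [ 3.01602963e-04, -2.15222485e-03, -9.99997638e-01]]), 'wrist_force': array([-0.15570765, -0.5426212 , -0.13123289]), 'wrist_torque': array([0.03292867, 0.0093531 , 0.04091424]), 'grip_force': 0.0, 'grip_width': 0.08550356263211742} [[ 6.17626969e-04 -9.49162979e-01 -3.14784464e-01  8.09085525e-02]
 [ 9.99999749e-01  4.77269791e-04  5.22961001e-04 -7.76761606e-04]
 [-3.46138106e-04 -3.14784708e-01  9.49163036e-01 -1.64028345e-01]
 [ 0.00000000e+00  0.00000000e+00  0.00000000e+00  1.00000000e+00]]
h.py
pics
```

View pics/top0.png

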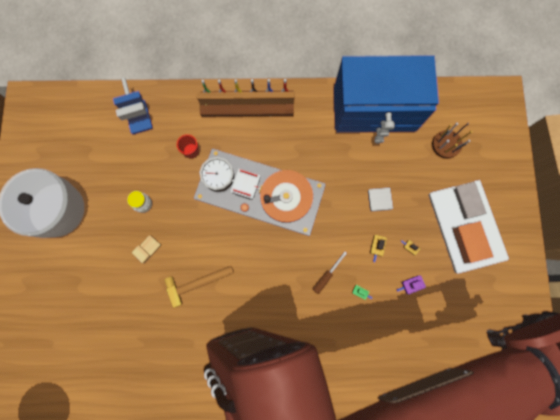

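View pics/side0.png

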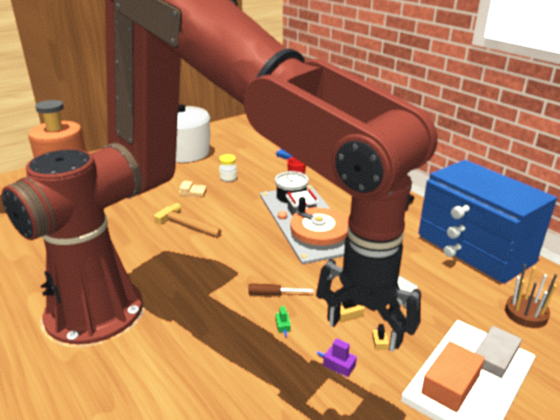

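The top view shows four block-like things: brass-yellow (379,245), a smaller yellow (412,247), green (362,292) and purple (414,285). The larger yellow one at (379,245) fits the description. The stand is at about (260,190), with the wheel at (287,196) and the dial at (216,173). I'll confirm with one enlarged crop.

```bash
python3 - <<'E'
from h import *
im=cv2.imread("pics/top0.png");cv2.imwrite("pics/crop0.png",cv2.resize(im[145:305,190:440],None,fx=3.2,fy=3.2,interpolation=cv2.INTER_CUBIC))
a=cam("top");h=cv2.cvtColor(im,cv2.COLOR_BGR2HSV)
for uv,z in[((379,245),.02),((287,196),.048),((216,174),.063),((247,183),.055),((412,247),.02)]:print(uv,onz(a,uv,z).round(3))
E
```

```text
(379, 245) [ 0.442 -0.349  0.02 ]
(287, 196) [ 0.587 -0.075  0.048]
(216, 174) [0.653 0.137 0.063]
(247, 183) [0.627 0.044 0.055]
(412, 247) [ 0.435 -0.446  0.02 ]
```

View pics/crop0.png

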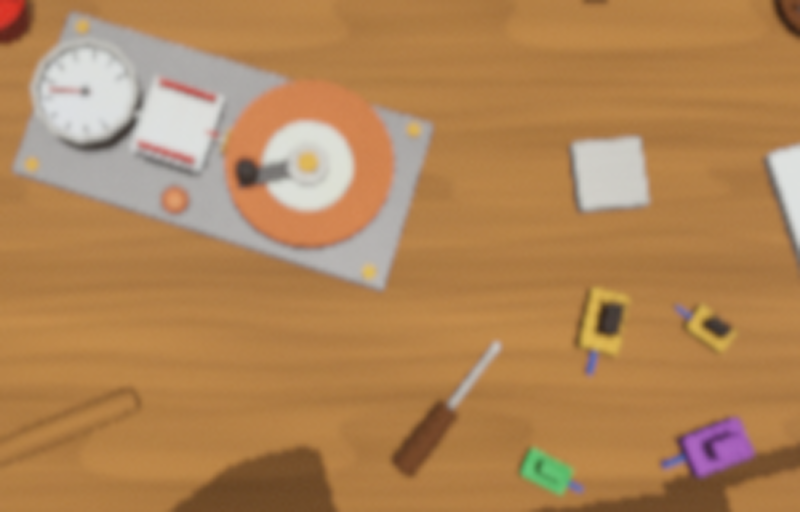

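The crop shows the large brass block with a black grip at crop (603,322), its nose at (590,370); it is clearly larger than the other yellow block at (717,327). In the crop the hub is at (307,163), the knob at (247,172) and the dial at (85,91), with the needle pointing left. Next I move the wrist over the stand.

```bash
cat >> h.py <<'E'
from scipy.spatial.transform import Rotation as Ro
def go(p,yaw_deg,s=None):
    s=s or ctrl.state(); R=np.array(s["ee_rot"]); c,n=math.cos(math.radians(yaw_deg)),math.sin(math.radians(yaw_deg))
    T=np.array([[c,n,0],[n,-c,0],[0,0,-1.]])
    print("t",round(s["time"],2),"travel",(R.T@(np.array(p)-s["eef_pos"])).round(4).tolist(),"dr",(np.degrees(Ro.from_matrix(R.T@T).as_rotvec())/6).round(3).tolist())
E
python3 - <<'E'
from h import *
go([.629,.055,.30],72.6)
E
```

```text
t 0.2 travel [0.6052, -0.4449, -0.0901] dr [-0.013, -0.008, -8.512]
```

Emit:
send_rows(
  series=[
    {"travel":[0.03,-0.022,-0.05],"dr":[0,0,-1]},
    {"travel":[0.06,-0.045,-0.09],"dr":[0,0,-2]},
    {"travel":[0.605,-0.445,-0.09],"dr":[0,0,-8.5]},
    {"travel":[0.605,-0.445,-0.09],"dr":[0,0,-8.5]},
    {"travel":[0.605,-0.445,-0.09],"dr":[0,0,-8.5]},
    {"travel":[0.605,-0.445,-0.09],"dr":[0,0,-8.5]},
    {"travel":[0.605,-0.445,-0.09],"dr":[0,0,-8.5]},
    {"travel":[0.605,-0.445,-0.09],"dr":[0,0,-8.5]},
    {"travel":[0.605,-0.445,-0.09],"dr":[0,0,-8.5]},
    {"travel":[0.605,-0.445,-0.09],"dr":[0,0,-8.5]},
    {"travel":[0.605,-0.445,-0.09],"dr":[0,0,-8.5]},
    {"travel":[0.605,-0.445,-0.09],"dr":[0,0,-8.5]},
  ],
  fingers=-1,
)

```text
time: 1.2
eef_pos: [0.4793, -0.1823, 0.2898]
ee_rot: [[0.3, 0.954, 0.0], [0.954, -0.3, -0.0], [-0.0, 0.0, -1.0]]
wrist_force: [0.2, -0.3, 0.3]
grip_width: 0.0856
grip_force: 0.0
```

```bash
python3 - <<'E'
from h import *
go([.629,.055,.30],72.6)
E
```

```text
t 1.2 travel [0.2713, 0.0716, -0.0101] dr [0.004, 0.001, -0.013]
```

Emit:
send_rows(
  series=[
    {"travel":[0.26,0.07,-0.01],"dr":[0,0,0]},
    {"travel":[0.26,0.07,-0.01],"dr":[0,0,0]},
    {"travel":[0.26,0.07,-0.01],"dr":[0,0,0]},
    {"travel":[0.26,0.07,-0.01],"dr":[0,0,0]},
    {"travel":[0.26,0.07,-0.01],"dr":[0,0,0]},
    {"travel":[0.26,0.07,-0.01],"dr":[0,0,0]},
    {"travel":[0.26,0.07,-0.01],"dr":[0,0,0]},
    {"travel":[0.26,0.07,-0.01],"dr":[0,0,0]},
    {"travel":[0.26,0.07,-0.01],"dr":[0,0,0]},
  ],
)

```text
time: 1.95
eef_pos: [0.6235, 0.0437, 0.2991]
ee_rot: [[0.298, 0.955, -0.001], [0.955, -0.298, -0.001], [-0.001, -0.001, -1.0]]
wrist_force: [0.3, 0.0, 0.4]
grip_width: 0.0854
grip_force: 0.0
```

```bash
python3 - <<'E'
from h import *
go([.629,.055,.30],72.6)
w=cam("wrist");a=cam("top");print(w["f"],w["cx"],w["cy"])
cv2.imwrite("pics/w1.png",w["im"])
cv2.imwrite("pics/w1t.png",a["im"])
np.savez("pics/w1.npz",**w)
E
```

```text
t 1.95 travel [0.0124, 0.0019, -0.001] dr [-0.011, 0.009, 0.011]
331.56301401504953 285.3890958169586 210.28857811665395
```

View pics/w1.png

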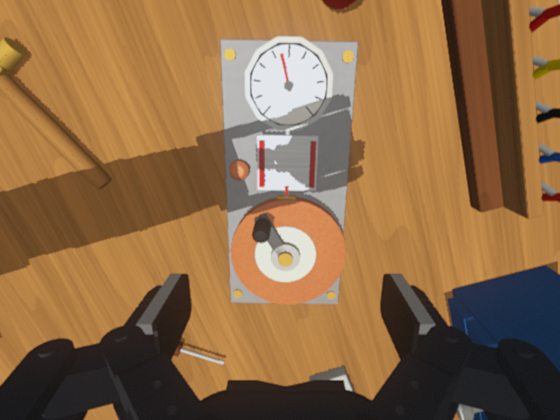

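The wrist view shows the dial at (288,83) with its needle tip at (282,55), the stops near (262,163) and (312,165), the hub nut at (286,257) and the knob top at about (262,228). Now to measure these.

```bash
cat >> h.py <<'E'
def blob(mask,near,r):
    m=np.zeros(mask.shape,np.uint8);cv2.circle(m,tuple(int(round(v)) for v in near),int(r),255,-1)
    m&=mask; n,l,st,ce=cv2.connectedComponentsWithStats(m)
    if n<2: return None,0,m
    k=1+np.argmax(st[1:,4]); return ce[k],st[k,4],(l==k)
def rng(im,lo,hi): return cv2.inRange(cv2.cvtColor(im,cv2.COLOR_BGR2HSV),lo,hi)
def red(im,s=110): return rng(im,(0,s,70),(6,255,255))|rng(im,(170,s,70),(180,255,255))
def needle(w,D,yaw):
    # D dial centre world; returns reading (rad)
    c=proj(w,D); e=proj(w,np.array(D)+[.04,0,0]); r=np.hypot(*(e-c))
    m=red(w["im"],70); _,n,k=blob(m,c,r)
    P=np.array([onz(w,(u,v),.065)[:2] for v,u in np.argwhere(k)]); d=P-np.array(D)[:2]
    d=d[np.hypot(*d.T)>.008]; far=d.mean(0)
    return (2.4+math.radians(yaw)-math.atan2(far[1],far[0]))%(2*math.pi),n,np.hypot(*d.T).max()
E
python3 - <<'E'
from h import *
w=dict(np.load("pics/w1.npz")); im=w["im"]
hsv=cv2.cvtColor(im,cv2.COLOR_BGR2HSV)
for p in[(286,257),(288,230),(240,250),(262,163),(312,165),(282,60),(262,225),(288,75),(288,250),(290,165)]:print(p,hsv[p[1],p[0]])
hub=blob(rng(im,(15,100,100),(32,255,255)),(286,257),14);print("hub",hub[:2],onz(w,hub[0],.064))
wh=blob(rng(im,(8,120,90),(14,255,255))|rng(im,(5,120,90),(14,255,255)),(288,250),62)
cn,_=cv2.findContours((wh[2]*255).astype(np.uint8),cv2.RETR_EXTERNAL,cv2.CHAIN_APPROX_NONE);cn=max(cn,key=len)
P=np.array([onz(w,q,.048)[:2] for q in cn[:,0]]).astype(np.float32)*1000
print("wheel",cv2.fitEllipse(P),wh[1])
df=blob(rng(im,(0,0,130),(180,70,255)),(288,83),46)
cn,_=cv2.findContours((df[2]*255).astype(np.uint8),cv2.RETR_EXTERNAL,cv2.CHAIN_APPROX_NONE);cn=max(cn,key=len)
P=np.array([onz(w,q,.07)[:2] for q in cn[:,0]]).astype(np.float32)*1000
print("dial",cv2.fitEllipse(P),df[1])
for c in((262,163),(312,165)):
  b=blob(red(im,90),c,32); 
  vu=np.argwhere(b[2]); P=np.array([onz(w,(u,v),.065)[:2] for v,u in vu]); 
  print("stop",b[:2],P.mean(0),np.linalg.svd(P-P.mean(0))[2][0])
kb=blob(rng(im,(0,0,0),(180,120,60)),(262,228),22);print("knob",kb[:2],onz(w,kb[0],.09))
E
```

```text
(286, 257) [ 21 151 219]
(288, 230) [ 38   9 229]
(240, 250) [ 12 154 214]
(262, 163) [  0 155 128]
(312, 165) [  1 163 127]
(282, 60) [  1 127 217]
(262, 225) [13 77 60]
(288, 75) [115   7 232]
(288, 250) [ 27  11 206]
(290, 165) [ 18   9 141]
hub (array([284.72435897, 258.83974359]), np.int32(156)) [ 0.58649249 -0.06983536  0.064     ]
wheel ((590.8793334960938, -71.20148468017578), (156.8174285888672, 160.5383758544922), 164.70652770996094) 6487
dial ((654.482666015625, 136.29331970214844), (94.24066162109375, 100.4583511352539), 74.61092376708984) 6339
stop (array([261.21359223, 162.54368932]), np.int32(206)) [0.59786416 0.06185147] [-0.30967227 -0.95084336]
stop (array([312.16256158, 163.88669951]), np.int32(203)) [0.65614533 0.04199063] [-0.31142066 -0.95027216]
knob (array([257.62962963, 223.2962963 ]), np.int32(27)) [ 0.57348434 -0.00252633  0.09      ]
```

```bash
python3 - <<'E'
from h import *
w=dict(np.load("pics/w1.npz")); im=w["im"]
S=np.array([.5865,-.0698]); yaw=71.8
print("needle",needle(w,[.6545,.1365,.065],yaw))
for v in(70,90,110):
  kb=blob(rng(im,(0,0,0),(180,130,v)),(262,228),20);vu=np.argwhere(kb[2])
  print(v,kb[:2],vu.min(0),vu.max(0))
  for c,z in((kb[0],.085),):
    p=onz(w,c,z)[:2]-S;print("knob",p+S,np.hypot(*p),math.degrees(math.atan2(p[1],p[0]))-yaw)
for ang in(24,28,32,36):
  p=S+.058*np.array([math.cos(math.radians(yaw+ang)),math.sin(math.radians(yaw+ang))]);print(ang,p,proj(w,[*p,.061]),proj(w,[*p,.103]))
b=im[205:245,235:290];cv2.imwrite("pics/k.png",cv2.resize(b,None,fx=10,fy=10,interpolation=cv2.INTER_CUBIC))
E
```

```text
needle (2.169793466483223, np.int32(60), np.float64(0.03234498597490123))
70 (array([262.19905213, 226.04265403]), np.int32(211)) [218 253] [238 270]
knob [ 0.57666406 -0.00923933] 0.061354220483792785 27.42512102631642
90 (array([261.90932642, 228.35751295]), np.int32(386)) [214 253] [241 272]
knob [ 0.5753592  -0.01201078] 0.05885330401888188 29.111806664116372
110 (array([262.6287703 , 228.48491879]), np.int32(431)) [214 253] [241 279]
knob [ 0.57614683 -0.01243101] 0.058295701800193 28.429853821687487
24 [ 0.58063873 -0.01209692] [267.07788752 220.45414134] [265.15638316 232.82522524]
28 [ 0.57662785 -0.01264634] [264.26545458 221.70055748] [262.05837784 234.1820114 ]
32 [ 0.57266506 -0.01347421] [261.56403109 223.12584955] [259.08405112 235.73310484]
36 [ 0.56876967 -0.0145765 ] [258.9877291  224.72153694] [256.24904065 237.46910732]
```

View pics/k.png

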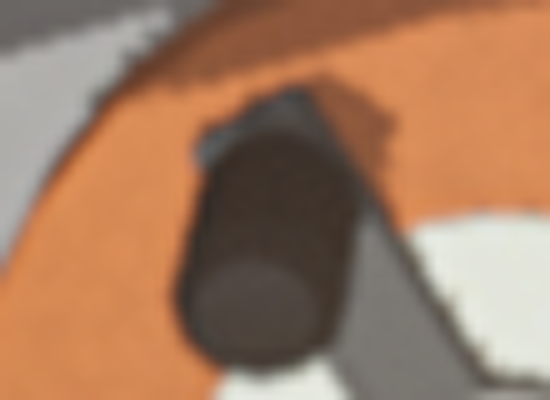

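```bash
python3 - <<'E'
from h import *
go([.5746,-.013,.13],71.8); go([.5746,-.013,.083],71.8)
E
```

```text
t 2.05 travel [-0.0669, -0.0294, 0.1694] dr [-0.009, 0.009, 0.118]
t 2.05 travel [-0.0668, -0.0293, 0.2164] dr [-0.009, 0.009, 0.118]
```

Emit:
send_rows(
  series=[
    {"travel":[-0.033,-0.015,0.03],"dr":[0,0,0.12]},
    {"travel":[-0.067,-0.029,0.06],"dr":[0,0,0.12]},
    {"travel":[-0.067,-0.029,0.095],"dr":[0,0,0.12]},
    {"travel":[-0.067,-0.029,0.13],"dr":[0,0,0.12]},
    {"travel":[-0.067,-0.029,0.155],"dr":[0,0,0.12]},
    {"travel":[-0.067,-0.029,0.16],"dr":[0,0,0.12]},
    {"travel":[-0.067,-0.029,0.16],"dr":[0,0,0.12]},
    {"travel":[-0.067,-0.029,0.16],"dr":[0,0,0.12]},
  ],
)

```text
time: 2.72
eef_pos: [0.5765, -0.0134, 0.1413]
ee_rot: [[0.313, 0.95, 0.002], [0.95, -0.313, -0.0], [0.0, 0.002, -1.0]]
wrist_force: [0.9, -0.1, 0.2]
grip_width: 0.0855
grip_force: 0.0
```

```bash
python3 - <<'E'
from h import *
go([.5746,-.013,.083],71.8)
a=cam("top");w=cam("wrist")
i=a["im"][110:260,170:370];cv2.imwrite("pics/c2.png",np.vstack([cv2.resize(w["im"],(400,300)),cv2.resize(i,(400,300),interpolation=cv2.INTER_CUBIC)]))
try: print(needle(a,[.6545,.1365,.065],71.8))
except Exception as e:print(e)
E
```

```text
t 2.72 travel [-0.0002, -0.002, 0.0583] dr [0.019, -0.002, -0.009]
(5.42888265206923, np.int32(28), np.float64(0.036055041557252455))
```

View pics/c2.png

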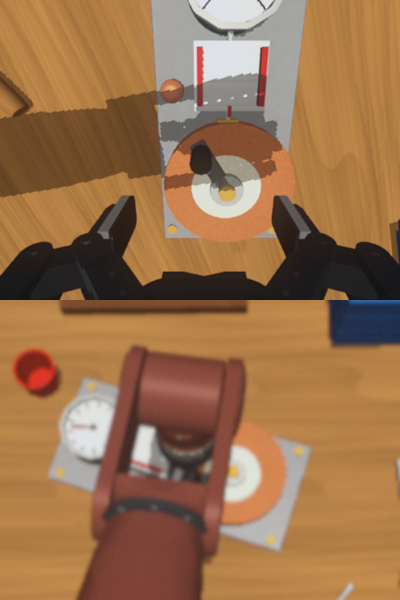

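The top camera still sees the dial, at lower-half (92,427), with the needle pointing left. The knob is between the fingers ahead of descent. I descend and grip.

Emit:
send_rows(
  series=[
    {"travel":[0,-0.002,0.02],"dr":[0,0,0]},
    {"travel":[0,-0.002,0.04],"dr":[0,0,0]},
    {"travel":[0,-0.002,0.055],"dr":[0,0,0]},
    {"travel":[0,-0.002,0.058],"dr":[0,0,0]},
    {"travel":[0,-0.002,0.058],"dr":[0,0,0]},
    {"travel":[0,-0.002,0.058],"dr":[0,0,0]},
  ],
)

```text
time: 3.32
eef_pos: [0.5754, -0.012, 0.0837]
ee_rot: [[0.312, 0.95, 0.003], [0.95, -0.312, -0.0], [0.001, 0.003, -1.0]]
wrist_force: [0.0, 0.2, 0.2]
grip_width: 0.0856
grip_force: 0.0
```

Emit:
send_rows(
  series=[
    {"travel":[0,0,0],"dr":[0,0,0]},
    {"travel":[0,0,0],"dr":[0,0,0]},
    {"travel":[0,0,0],"dr":[0,0,0]},
    {"travel":[0,0,0],"dr":[0,0,0]},
    {"travel":[0,0,0],"dr":[0,0,0]},
    {"travel":[0,0,0],"dr":[0,0,0]},
    {"travel":[0,0,0],"dr":[0,0,0]},
    {"travel":[0,0,0],"dr":[0,0,0]},
  ],
  fingers=1,
  grip_force=25,
)

```text
time: 3.98
eef_pos: [0.5738, -0.0118, 0.0818]
ee_rot: [[0.312, 0.95, -0.0], [0.95, -0.312, 0.0], [0.0, -0.0, -1.0]]
wrist_force: [-0.2, -0.0, 1.9]
grip_width: -0.0001
grip_force: 0.8
```

```bash
cat >> h.py <<'E'
S=np.array([.5865,-.0698]);YAW=71.8;D=[.6545,.1365,.065]
def needle2(w):
    c=proj(w,D); r=np.hypot(*(proj(w,np.array(D)+[.034,0,0])-c))
    b,g,rr=[w["im"][:,:,k].astype(float) for k in range(3)]
    wt=np.clip((rr-(b+g)/2)-25,0,None)*(rr>120)
    d=[];q=[]
    for v in range(int(c[1]-r)-1,int(c[1]+r)+2):
        for u in range(int(c[0]-r)-1,int(c[0]+r)+2):
            if wt[v,u]>0:
                p=onz(w,(u,v),.065)[:2]-D[:2]
                if .007<np.hypot(*p)<.034: d.append(p);q.append(wt[v,u])
    d=np.array(d);q=np.array(q); m=(d*q[:,None]).sum(0)/q.sum()
    return round((2.4+math.radians(YAW)-math.atan2(m[1],m[0]))%(2*math.pi),3),len(q),np.hypot(*m).round(4)
def arc(deg0,deg1,n,s=None):
    "tool travels along circle, relative to start"
    s=s or ctrl.state();R=np.array(s["ee_rot"]);o=[]
    for k in range(1,n+1):
        a=math.radians(YAW+deg0+(deg1-deg0)*k/n);a0=math.radians(YAW+deg0)
        p=.058*np.array([math.cos(a)-math.cos(a0),math.sin(a)-math.sin(a0),0]);o.append((R.T@p)[:2].round(4).tolist())
    print(o)
def kang(p):
    p=np.array(p)[:2]-S;return round(math.degrees(math.atan2(p[1],p[0]))-YAW,2),round(np.hypot(*p),4)
E
python3 - <<'E'
from h import *
s=ctrl.state();print(s["time"],kang(s["eef_pos"]),s["wrist_force"],s["eef_pos"],s["grip_width"])
w=dict(np.load("pics/w1.npz"));print(needle2(w),needle2(cam("top")))
im=cv2.imread("pics/top0.png");a=cam("top");a["im"]=im;print(needle2(a))
arc(30,75,10);arc(75,120,10)
E
```

```text
3.9833 (30.52, np.float64(0.0593)) [-0.22817042 -0.02411117  1.93133951] [ 0.57383245 -0.01181974  0.08175964] -5.997984349265763e-05
(2.17, 82, np.float64(0.0206)) (2.157, 6, np.float64(0.0196))
(2.158, 6, np.float64(0.0192))
[[-0.0024, -0.0039], [-0.0052, -0.0075], [-0.0082, -0.0109], [-0.0114, -0.0141], [-0.0149, -0.017], [-0.0186, -0.0196], [-0.0226, -0.022], [-0.0266, -0.024], [-0.0309, -0.0257], [-0.0352, -0.027]]
[[-0.0044, -0.001], [-0.0089, -0.0017], [-0.0135, -0.002], [-0.018, -0.0019], [-0.0226, -0.0015], [-0.0271, -0.0007], [-0.0315, 0.0004], [-0.0358, 0.0019], [-0.04, 0.0037], [-0.044, 0.0058]]
```

```bash
python3 - <<'E'
from h import *
w=cam("wrist");cv2.imwrite("pics/w3.png",w["im"]);np.savez("pics/w3.npz",**w)
p=S+.058*np.array([math.cos(math.radians(101.8)),math.sin(math.radians(101.8))]);print(proj(w,[*p,.061]),proj(w,[*p,.103]))
E
```

```text
[287.84741315 243.13875249] [288.45199644 278.41000295]
```

View pics/w3.png

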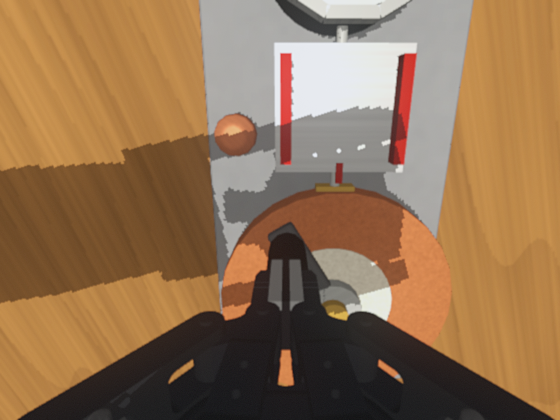

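```bash
python3 - <<'E'
from h import *
w=dict(np.load("pics/w3.npz"));s=ctrl.state();p=s["eef_pos"]
print("tcp",proj(w,p),"tip",proj(w,p-[0,0,.011]),"hub",proj(w,[*S,.064]))
x=np.array([math.cos(math.radians(YAW)),math.sin(math.radians(YAW))]);y=np.array([-x[1],x[0]])
for sg in(1,-1):
  q=S+x*.128+sg*y*.031;print("stop",proj(w,[*q,.065]))
cv2.imwrite("pics/w3c.png",cv2.resize(w["im"][205:355,200:400],None,fx=4,fy=4,interpolation=cv2.INTER_CUBIC))
g=cv2.convertScaleAbs(cv2.imread("pics/w3c.png"),alpha=2.2,beta=10);cv2.imwrite("pics/w3c.png",g)
E
```

```text
tcp [286.02556221 257.12836364] tip [285.99142411 248.58882275] hub [332.50335695 316.4023492 ]
stop [284.53539134 109.48723402]
stop [403.32382923 109.58600098]
```

View pics/w3c.png

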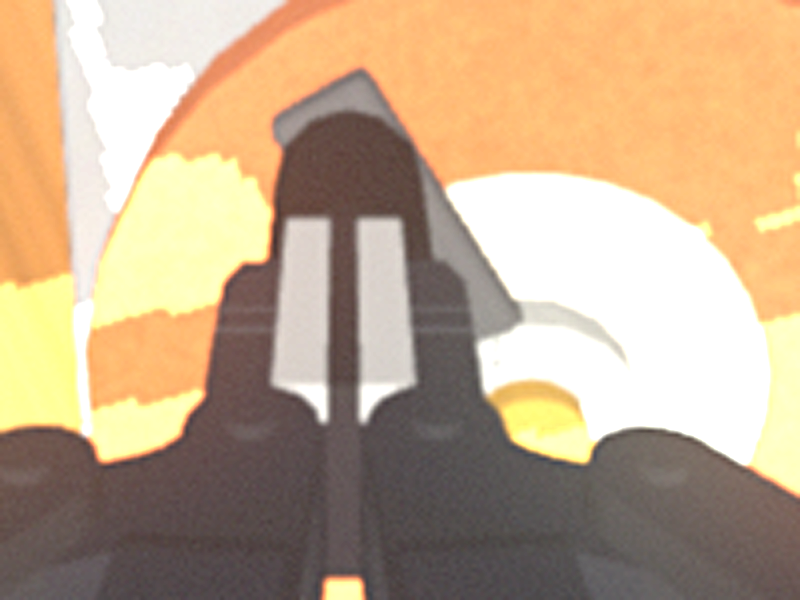

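```bash
python3 - <<'E'
from h import *
s=ctrl.state();p=s["eef_pos"];print(s["time"],s["wrist_force"],s["grip_width"],p,s["qpos"])
c=cam("side");k=4
t=proj(c,p);x0,y0=int(t[0]-70),int(t[1]-75)
b=cv2.resize(c["im"][y0:y0+140,x0:x0+140],None,fx=k,fy=k,interpolation=cv2.INTER_CUBIC);b=cv2.convertScaleAbs(b,alpha=1.8,beta=10)
def mk(X,col):
  q=(proj(c,X)-[x0,y0]+.5)*k;cv2.drawMarker(b,tuple(int(v) for v in q),col,cv2.MARKER_CROSS,14,1);print(q.round())
mk(p-[0,0,.011],(0,255,0));mk(p,(255,255,0));mk(p+[0,0,.046],(255,0,0))
kp=[.5746,-.013];mk([*kp,.061],(255,0,255));mk([*kp,.103],(255,0,255))
cv2.imwrite("pics/s4.png",b)
E
```

```text
4.1333 [-0.1753313  -0.71425531  0.64650261] -0.00013534612341987073 [ 0.57383787 -0.01179768  0.08176642] [-1.42836167e-01  2.52793852e-01  1.83029318e+00  3.11232098e-05
  1.05853462e+00  1.74556514e-01]
[285. 318.]
[286. 304.]
[287. 244.]
[287. 331.]
[288. 277.]
```

View pics/s4.png

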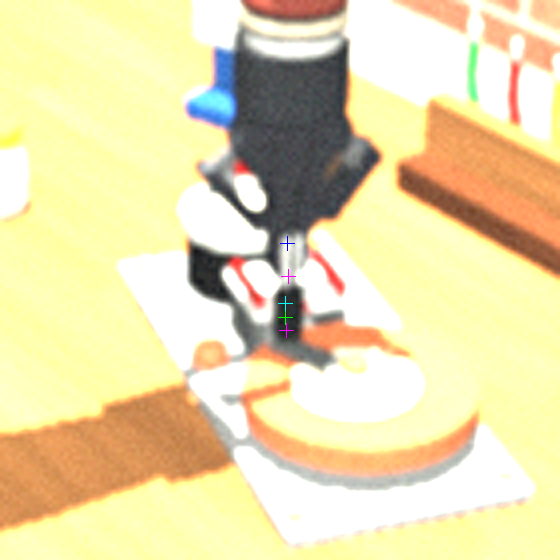

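The side crop shows the shut fingertips ending around (288,280), just above the knob top; the knob is visible below them down to about (287,340). So the tips really stand about 25 mm behind the reported TCP, not 11 mm ahead. I open and go 36 mm lower.

Emit:
send_rows(
  series=[
    {"travel":[0,0,0],"dr":[0,0,0]},
    {"travel":[0,0,0],"dr":[0,0,0]},
    {"travel":[0,0,0],"dr":[0,0,0]},
    {"travel":[0,0,0],"dr":[0,0,0]},
    {"travel":[0,0,0],"dr":[0,0,0]},
    {"travel":[0,0,0],"dr":[0,0,0]},
    {"travel":[0,0,0.012],"dr":[0,0,0]},
    {"travel":[0,0,0.024],"dr":[0,0,0]},
    {"travel":[0,0,0.034],"dr":[0,0,0]},
    {"travel":[0,0,0.036],"dr":[0,0,0]},
    {"travel":[0,0,0.036],"dr":[0,0,0]},
  ],
  fingers=-1,
)

```text
time: 5.1
eef_pos: [0.5718, -0.0116, 0.0433]
ee_rot: [[0.312, 0.95, -0.004], [0.95, -0.312, 0.001], [-0.001, -0.004, -1.0]]
wrist_force: [0.3, -0.4, -0.7]
grip_width: 0.0852
grip_force: 0.0
```

Emit:
send_rows(
  series=[
    {"travel":[0,0,0],"dr":[0,0,0]},
    {"travel":[0,0,0],"dr":[0,0,0]},
    {"travel":[0,0,0],"dr":[0,0,0]},
    {"travel":[0,0,0],"dr":[0,0,0]},
    {"travel":[0,0,0],"dr":[0,0,0]},
    {"travel":[0,0,0],"dr":[0,0,0]},
    {"travel":[0,0,0],"dr":[0,0,0]},
    {"travel":[0,0,0],"dr":[0,0,0]},
  ],
  fingers=1,
  grip_force=25,
)

```text
time: 5.77
eef_pos: [0.5744, -0.012, 0.0464]
ee_rot: [[0.312, 0.95, 0.001], [0.95, -0.312, -0.0], [0.0, 0.001, -1.0]]
wrist_force: [-0.6, -1.0, 2.1]
grip_width: 0.0209
grip_force: 27.2
```

```bash
python3 - <<'E'
from h import *
s=ctrl.state();print(s["time"],kang(s["eef_pos"]),s["wrist_force"],s["eef_pos"],s["grip_width"],s["grip_force"])
print(needle2(cam("top")))
E
```

```text
5.7667 (30.01, np.float64(0.059)) [-0.58412164 -1.01243854  2.12398187] [ 0.5744103  -0.01200276  0.04639805] 0.02093992686641996 27.15016968897544
(2.193, 4, np.float64(0.0127))
```

Gripped (width 20.9 mm). I turn 45° first.

Emit:
send_rows(
  series=[
    {"travel":[-0.0024,-0.0039,0],"dr":[0,0,0]},
    {"travel":[-0.0052,-0.0075,0],"dr":[0,0,0]},
    {"travel":[-0.0082,-0.0109,0],"dr":[0,0,0]},
    {"travel":[-0.0114,-0.0141,0],"dr":[0,0,0]},
    {"travel":[-0.0149,-0.017,0],"dr":[0,0,0]},
    {"travel":[-0.0186,-0.0196,0],"dr":[0,0,0]},
    {"travel":[-0.0226,-0.022,0],"dr":[0,0,0]},
    {"travel":[-0.0266,-0.024,0],"dr":[0,0,0]},
    {"travel":[-0.0309,-0.0257,0],"dr":[0,0,0]},
    {"travel":[-0.0352,-0.027,0],"dr":[0,0,0]},
    {"travel":[-0.0352,-0.027,0],"dr":[0,0,0]},
  ],
)

```text
time: 6.73
eef_pos: [0.5381, -0.0382, 0.0464]
ee_rot: [[0.313, 0.95, 0.003], [0.95, -0.313, -0.002], [-0.001, 0.003, -1.0]]
wrist_force: [3.7, -3.1, 1.7]
grip_width: 0.021
grip_force: 27.1
```

```bash
python3 - <<'E'
from h import *
s=ctrl.state();print(s["time"],kang(s["eef_pos"]),s["wrist_force"],s["eef_pos"],s["grip_width"],s["grip_force"])
print(needle2(cam("top")))
a=kang(s["eef_pos"])[0];arc(75,115,9);arc(115,150,8)
E
```

```text
6.7333 (75.08, np.float64(0.0578)) [ 3.73567415 -3.05317198  1.70419848] [ 0.53807383 -0.03820855  0.04638782] 0.020968258572261922 27.09991048614029
(3.957, 7, np.float64(0.0228))
[[-0.0044, -0.001], [-0.0088, -0.0016], [-0.0133, -0.002], [-0.0178, -0.0019], [-0.0223, -0.0015], [-0.0267, -0.0008], [-0.0311, 0.0003], [-0.0354, 0.0017], [-0.0395, 0.0035]]
[[-0.0039, 0.002], [-0.0077, 0.0043], [-0.0113, 0.0069], [-0.0147, 0.0098], [-0.0178, 0.0129], [-0.0207, 0.0163], [-0.0234, 0.0198], [-0.0257, 0.0236]]
```

Reading went from 2.17 to 3.96; continue in the same direction.

Emit:
send_rows(
  series=[
    {"travel":[-0.0044,-0.001,0],"dr":[0,0,0]},
    {"travel":[-0.0088,-0.0016,0],"dr":[0,0,0]},
    {"travel":[-0.0133,-0.002,0],"dr":[0,0,0]},
    {"travel":[-0.0178,-0.0019,0],"dr":[0,0,0]},
    {"travel":[-0.0223,-0.0015,0],"dr":[0,0,0]},
    {"travel":[-0.0267,-0.0008,0],"dr":[0,0,0]},
    {"travel":[-0.0311,0.0003,0],"dr":[0,0,0]},
    {"travel":[-0.0354,0.0017,0],"dr":[0,0,0]},
    {"travel":[-0.0395,0.0035,0],"dr":[0,0,0]},
    {"travel":[-0.0395,0.0035,0],"dr":[0,0,0]},
  ],
)

```text
time: 7.62
eef_pos: [0.53, -0.0756, 0.0464]
ee_rot: [[0.313, 0.95, 0.005], [0.95, -0.313, 0.001], [0.002, 0.004, -1.0]]
wrist_force: [6.2, 0.3, 0.6]
grip_width: 0.0208
grip_force: 27.0
```

```bash
python3 - <<'E'
from h import *
s=ctrl.state();print(s["time"],kang(s["eef_pos"]),s["wrist_force"],s["eef_pos"],s["grip_width"],s["grip_force"])
print(needle2(cam("top")),needle2(cam("top")))
E
```

```text
7.6167 (-245.99, np.float64(0.0568)) [6.15885638 0.32626156 0.62408338] [ 0.52999283 -0.07555201  0.04637083] 0.020754707333316517 27.01222097268328
(4.735, 2, np.float64(0.0287)) (4.736, 2, np.float64(0.0287))
```

Emit:
send_rows(
  series=[
    {"travel":[-0.0039,0.002,0],"dr":[0,0,0]},
    {"travel":[-0.0077,0.0043,0],"dr":[0,0,0]},
    {"travel":[-0.0113,0.0069,0],"dr":[0,0,0]},
    {"travel":[-0.0147,0.0098,0],"dr":[0,0,0]},
    {"travel":[-0.0178,0.0129,0],"dr":[0,0,0]},
    {"travel":[-0.0207,0.0163,0],"dr":[0,0,0]},
    {"travel":[-0.0234,0.0198,0],"dr":[0,0,0]},
    {"travel":[-0.0257,0.0236,0],"dr":[0,0,0]},
    {"travel":[-0.0257,0.0236,0],"dr":[0,0,0]},
  ],
)

```text
time: 8.47
eef_pos: [0.5434, -0.1061, 0.0464]
ee_rot: [[0.313, 0.95, 0.001], [0.95, -0.313, 0.003], [0.003, 0.0, -1.0]]
wrist_force: [4.5, 2.9, 4.0]
grip_width: 0.0211
grip_force: 27.4
```

```bash
python3 - <<'E'
from h import *
s=ctrl.state();print(s["time"],kang(s["eef_pos"]),s["wrist_force"],s["eef_pos"],s["grip_width"],s["grip_force"])
print(needle2(cam("top")),needle2(cam("top")))
E
```

```text
8.4667 (-211.72, np.float64(0.0564)) [4.53787639 2.86487743 3.97503664] [ 0.54337834 -0.10608847  0.04635639] 0.02108513631728341 27.39027153351344
(4.585, 4, np.float64(0.0206)) (4.592, 5, np.float64(0.0203))
```

```bash
python3 - <<'E'
from h import *
from scipy.optimize import least_squares
P=np.array([[.5744,-.0120],[.5381,-.0382],[.5300,-.0756],[.5434,-.1061]])
r=least_squares(lambda c:np.hypot(*(P-c).T)-.058,S);C=r.x;print(C,r.fun)
for cen in(C,S):
  th=np.unwrap(np.arctan2(*(P-cen).T[::-1]))%(2*math.pi)-math.radians(YAW);y=np.array([2.165,3.957,4.735,4.588])
  f=least_squares(lambda q:q[0]*np.cos(th-q[1])+q[2]-y,[2.3,2.1,2.3]);print(np.degrees(th).round(1),f.x,math.degrees(f.x[1]),f.fun.round(3))
  f=least_squares(lambda q:q[0]*np.cos(th-q[1])+q[0]-y,[2.3,2.1]);print(f.x,math.degrees(f.x[1]),f.fun.round(3))
  arc(148,128,5)
E
```

```text
[ 0.58755977 -0.06849096] [ 3.52139019e-06 -1.62381153e-06 -2.87954403e-06  4.52851648e-06]
[ 31.3  76.7 115.2 148.6] [2.43748621 2.18978527 2.34360549] 125.4654542878096 [ 0.002 -0.006  0.007 -0.003]
[2.38849741 2.20347703] 126.2499341058439 [ 0.018 -0.018 -0.002  0.009]
[[0.0023, -0.0034], [0.0047, -0.0066], [0.0075, -0.0096], [0.0104, -0.0124], [0.0135, -0.015]]
[ 30.   75.1 114.1 148.3] [2.4364823  2.17048757 2.35409382] 124.35977728155449 [ 0.005 -0.014  0.016 -0.007]
[2.3933036  2.18235233] 125.03957784015911 [ 0.019 -0.025  0.008  0.004]
[[0.0023, -0.0034], [0.0047, -0.0066], [0.0075, -0.0096], [0.0104, -0.0124], [0.0135, -0.015]]
```

Emit:
send_rows(
  series=[
    {"travel":[0.0021,-0.0032,0],"dr":[0,0,0]},
    {"travel":[0.0044,-0.0063,0],"dr":[0,0,0]},
    {"travel":[0.007,-0.0093,0],"dr":[0,0,0]},
    {"travel":[0.0097,-0.012,0],"dr":[0,0,0]},
    {"travel":[0.0126,-0.0146,0],"dr":[0,0,0]},
    {"travel":[0.0157,-0.017,0],"dr":[0,0,0]},
    {"travel":[0.0157,-0.017,0],"dr":[0,0,0]},
    {"travel":[0.0157,-0.017,0],"dr":[0,0,0]},
  ],
)

```text
time: 9.23
eef_pos: [0.5323, -0.0862, 0.0464]
ee_rot: [[0.313, 0.95, 0.003], [0.95, -0.313, 0.002], [0.002, 0.002, -1.0]]
wrist_force: [5.5, 1.4, 2.6]
grip_width: 0.0209
grip_force: 27.2
```

```bash
python3 - <<'E'
from h import *
s=ctrl.state();p=s["eef_pos"][:2]-[.58756,-.06849];print(s["time"],(math.degrees(math.atan2(p[1],p[0]))-YAW)%360,np.hypot(*p),s["wrist_force"],s["eef_pos"])
print(needle2(cam("top")),needle2(cam("side")))
E
```

```text
9.2333 125.95227104972537 0.05799993081682836 [5.5048479  1.38587406 2.62624188] [ 0.53232181 -0.0861743   0.04638298]Traceback (most recent call last):
  File "<stdin>", line 3, in <module>
  File "h.py", line 47, in needle2
    return round((2.4+math.radians(YAW)-math.atan2(m[1],m[0]))%(2*math.pi),3),len(q),np.hypot(*m).round(4)
                                                   ~^^^
IndexError: index 1 is out of bounds for axis 0 with size 0
```

Emit:
send_rows(
  series=[
    {"travel":[0,0,0],"dr":[0,0,0]},
    {"travel":[0,0,0],"dr":[0,0,0]},
    {"travel":[0,0,0],"dr":[0,0,0]},
    {"travel":[0,0,0],"dr":[0,0,0]},
    {"travel":[0,0,0],"dr":[0,0,0]},
    {"travel":[0,0,0],"dr":[0,0,0]},
    {"travel":[0,0,-0.02],"dr":[0,0,0]},
    {"travel":[0,0,-0.05],"dr":[0,0,0]},
    {"travel":[0,0,-0.09],"dr":[0,0,0]},
    {"travel":[0.04,-0.01,-0.13],"dr":[0,0,0]},
    {"travel":[0.08,-0.02,-0.17],"dr":[0,0,0]},
    {"travel":[0.12,-0.02,-0.21],"dr":[0,0,0]},
  ],
  fingers=-1,
)

```text
time: 10.33
eef_pos: [0.5415, 0.002, 0.2247]
ee_rot: [[0.314, 0.949, -0.001], [0.949, -0.314, 0.0], [-0.0, -0.001, -1.0]]
wrist_force: [1.2, -0.2, 0.1]
grip_width: 0.0851
grip_force: 0.0
```

Emit:
send_rows(
  series=[
    {"travel":[0.04,0.01,-0.03],"dr":[0,0,0]},
    {"travel":[0.04,0.01,-0.03],"dr":[0,0,0]},
    {"travel":[0.04,0.01,-0.03],"dr":[0,0,0]},
    {"travel":[0.04,0.01,-0.03],"dr":[0,0,0]},
    {"travel":[0.04,0.01,-0.03],"dr":[0,0,0]},
  ],
)

```text
time: 10.75
eef_pos: [0.5626, 0.0353, 0.2507]
ee_rot: [[0.313, 0.95, -0.005], [0.95, -0.313, -0.001], [-0.002, -0.004, -1.0]]
wrist_force: [0.3, 0.4, 0.1]
grip_width: 0.0857
grip_force: 0.0
```

```bash
cat > chk.py <<'E'
from h import *
w=cam("wrist");im=w["im"];np.savez("pics/w5.npz",**w)
print("pos",ctrl.state()["eef_pos"],ctrl.state()["time"],"needle",needle2(w))
hub0=proj(w,[*S,.064]);hub=blob(rng(im,(15,100,100),(32,255,255)),hub0,14);H=onz(w,hub[0],.064);print("hub",hub[:2],H)
m=rng(im,(5,120,90),(14,255,255));c=proj(w,[*S,.048]);r=np.hypot(*(proj(w,[S[0]+.087,S[1],.048])-c))
wh=blob(m,c,r)
cn,_=cv2.findContours((wh[2]*255).astype(np.uint8),cv2.RETR_EXTERNAL,cv2.CHAIN_APPROX_NONE);cn=cv2.convexHull(max(cn,key=len))
P=np.array([onz(w,q,.048)[:2] for q in cn[:,0]]).astype(np.float32)*1000
e=cv2.fitEllipse(P);d=np.array(e[0])/1000-H[:2];print("wheel",e,"ecc",np.hypot(*d),math.degrees(math.atan2(d[1],d[0]))-YAW)
for sg in(1,-1):
  x=np.array([math.cos(math.radians(YAW)),math.sin(math.radians(YAW))]);y=np.array([-x[1],x[0]])
  b=blob(red(im,90),proj(w,[*(S+x*.128+sg*y*.031),.065]),34)
  vu=np.argwhere(b[2]);P=np.array([onz(w,(u,v),.065)[:2] for v,u in vu]);dd=np.linalg.svd(P-P.mean(0))[2][0]
  print("stop",b[:2],P.mean(0),math.degrees(math.atan2(dd[1],dd[0]))%180)
E
python3 chk.py
```

```text
pos [0.56244407 0.03517237 0.25050252] 10.8 needle (4.791, 105, np.float64(0.0203))
hub (array([333.70422535, 256.51643192]), np.int32(213)) [ 0.5863125  -0.06948608  0.064     ]
wheel ((588.2465209960938, -64.85086059570312), (157.47157287597656, 162.1616668701172), 2.9843544960021973) ecc 0.00502251862259169 -4.44805347729222
stop (array([310.22758621, 146.23448276]), np.int32(290)) [0.59713194 0.06116741] 71.56639889311279
stop (array([369.12912088, 146.27197802]), np.int32(364)) [0.65548772 0.04198873] 71.33166043919046
```

Needle reads 4.79 (fit maximum 4.78), and the rim's eccentricity points within a few degrees of the pointer, so the wheel is at its high spot. Now to the brass block.

```bash
python3 - <<'E'
from h import *
go([.48,-.36,.25],-15)
E
```

```text
t 10.8 travel [-0.4011, 0.0456, 0.001] dr [-0.023, 0.048, 14.456]
```

Emit:
send_rows(
  series=[
    {"travel":[-0.02,0,0],"dr":[0,0,1]},
    {"travel":[-0.4,0.045,0],"dr":[0,0,14.4]},
    {"travel":[-0.4,0.045,0],"dr":[0,0,14.4]},
    {"travel":[-0.4,0.045,0],"dr":[0,0,14.4]},
    {"travel":[-0.4,0.045,0],"dr":[0,0,14.4]},
    {"travel":[-0.4,0.045,0],"dr":[0,0,14.4]},
    {"travel":[-0.4,0.045,0],"dr":[0,0,14.4]},
    {"travel":[-0.4,0.045,0],"dr":[0,0,14.4]},
    {"travel":[-0.4,0.045,0],"dr":[0,0,14.4]},
    {"travel":[-0.4,0.045,0],"dr":[0,0,14.4]},
    {"travel":[-0.4,0.045,0],"dr":[0,0,14.4]},
    {"travel":[-0.4,0.045,0],"dr":[0,0,14.4]},
  ],
)

```text
time: 11.8
eef_pos: [0.4788, -0.3616, 0.2506]
ee_rot: [[0.971, -0.237, -0.004], [-0.237, -0.971, 0.002], [-0.004, -0.001, -1.0]]
wrist_force: [-0.4, 0.0, -0.1]
grip_width: 0.0857
grip_force: 0.0
```

```bash
python3 - <<'E'
from h import *
go([.48,-.36,.25],-15)
E
```

```text
t 11.8 travel [0.0008, -0.0018, 0.0006] dr [-0.008, 0.037, 0.213]
```

Emit:
send_rows(
  series=[
    {"travel":[0,0,0],"dr":[0,0,0]},
    {"travel":[0,0,0],"dr":[0,0,0]},
  ],
)

```text
time: 11.97
eef_pos: [0.4805, -0.358, 0.2513]
ee_rot: [[0.975, -0.223, -0.003], [-0.223, -0.975, 0.002], [-0.003, -0.002, -1.0]]
wrist_force: [0.1, 1.0, -0.3]
grip_width: 0.0853
grip_force: 0.0
```

```bash
python3 - <<'E'
from h import *
s=ctrl.state();w=cam("wrist");im=w["im"];np.savez("pics/w6.npz",**w)
c=proj(w,[.442,-.349,.026]);print(s["eef_pos"],c)
br=blob(rng(im,(18,110,110),(34,255,255)),c,90);bl=blob(rng(im,(100,100,60),(130,255,255)),c,120)
print("brass",br[:2],"blue",bl[:2])
cn,_=cv2.findContours((br[2]*255).astype(np.uint8),cv2.RETR_EXTERNAL,cv2.CHAIN_APPROX_NONE);cn=max(cn,key=len)
P=np.array([onz(w,q,.026)[:2] for q in cn[:,0]]).astype(np.float32)*1000;print("rect26",cv2.minAreaRect(P))
vu=np.argwhere(bl[2]);P=np.array([onz(w,(u,v),.008)[:2] for v,u in vu]);d=np.linalg.svd(P-P.mean(0))[2][0];pr=(P-P.mean(0))@d
print("nose",P.mean(0),math.degrees(math.atan2(d[1],d[0])),np.ptp(pr))
hull=np.zeros(im.shape[:2],np.uint8);cv2.fillConvexPoly(hull,cv2.convexHull(cn),255)
dk=cv2.inRange(im.max(2),0,110)&cv2.dilate(hull,np.ones((25,25)));g=blob(dk,br[0],60)
ce,_=cv2.findContours((g[2]*255).astype(np.uint8),cv2.RETR_EXTERNAL,cv2.CHAIN_APPROX_NONE);ce=max(ce,key=len)
P=np.array([onz(w,q,.06)[:2] for q in ce[:,0]]).astype(np.float32)*1000;print("grip60",g[:2],cv2.minAreaRect(P),P.min(0),P.max(0))
u,v=[int(t) for t in br[0]];cv2.imwrite("pics/w6c.png",cv2.resize(im[v-60:v+60,u-80:u+80],None,fx=5,fy=5,interpolation=cv2.INTER_CUBIC))
E
```

```text
[ 0.48052438 -0.35800392  0.25130293] [285.93039928 202.77812245]
brass (array([283.86781609, 199.77126437]), np.int32(870)) blue (array([346.63829787, 276.76595745]), np.int32(47))
rect26 ((442.39013671875, -346.0137023925781), (36.769439697265625, 56.97929000854492), 74.62672424316406)
nose [ 0.31306921 -0.40599457] -69.56105237727621 0.019425833392863044
grip60 (array([283.20794393, 207.63317757]), np.int32(428)) ((446.5901794433594, -347.20263671875), (14.60336971282959, 38.029327392578125), 76.66680908203125) [ 426.94275 -357.50415] [ 466.421   -335.98816]
```

View pics/w6c.png

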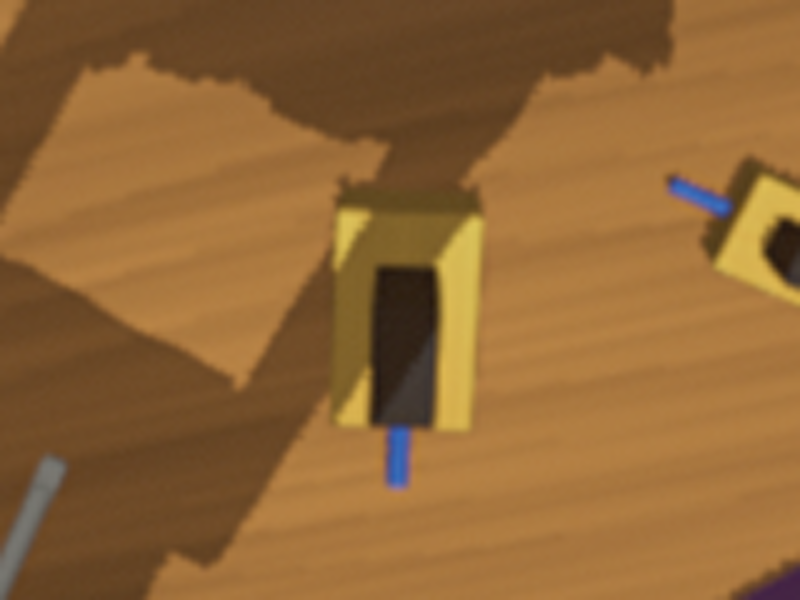

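The crop shows the block at crop (405,320) with its blue nose pointing down the image to (398,485). The smaller look-alike is at (760,230), clear of the fingers. Block centre is (0.4424, -0.3460), yaw 164.6°, and its size of 57x37 mm matches.

```bash
python3 - <<'E'
from h import *
go([.4424,-.346,.08],-15.4);go([.4424,-.346,.010],-15.4)
E
```

```text
t 12.02 travel [-0.0398, -0.0025, 0.1718] dr [-0.012, 0.023, 0.424]
t 12.02 travel [-0.0397, -0.0024, 0.2418] dr [-0.012, 0.023, 0.424]
```

Emit:
send_rows(
  series=[
    {"travel":[-0.02,-0.001,0.03],"dr":[0,0,0.2]},
    {"travel":[-0.04,-0.0025,0.06],"dr":[0,0,0.42]},
    {"travel":[-0.04,-0.0025,0.1],"dr":[0,0,0.42]},
    {"travel":[-0.04,-0.0025,0.135],"dr":[0,0,0.42]},
    {"travel":[-0.04,-0.0025,0.16],"dr":[0,0,0.42]},
    {"travel":[-0.04,-0.0025,0.17],"dr":[0,0,0.42]},
    {"travel":[-0.04,-0.0025,0.17],"dr":[0,0,0.42]},
    {"travel":[-0.04,-0.0025,0.17],"dr":[0,0,0.42]},
  ],
  fingers=-0.2,
)

```text
time: 12.68
eef_pos: [0.4442, -0.3462, 0.0836]
ee_rot: [[0.964, -0.265, 0.0], [-0.265, -0.964, -0.0], [0.0, 0.0, -1.0]]
wrist_force: [-0.5, -1.1, 0.2]
grip_width: 0.0511
grip_force: 0.0
```

```bash
python3 - <<'E'
from h import *
go([.4424,-.346,.010],-15.4)
E
```

```text
t 12.68 travel [-0.0018, 0.0002, 0.0736] dr [0.001, -0.001, 0.001]
```

Emit:
send_rows(
  series=[
    {"travel":[-0.001,0,0.02],"dr":[0,0,0]},
    {"travel":[-0.0015,0,0.04],"dr":[0,0,0]},
    {"travel":[-0.0015,0,0.06],"dr":[0,0,0]},
    {"travel":[-0.0015,0,0.07],"dr":[0,0,0]},
    {"travel":[-0.0015,0,0.073],"dr":[0,0,0]},
    {"travel":[-0.0015,0,0.073],"dr":[0,0,0]},
    {"travel":[-0.0015,0,0.073],"dr":[0,0,0]},
  ],
)

```text
time: 13.27
eef_pos: [0.4436, -0.3472, 0.0119]
ee_rot: [[0.964, -0.267, 0.002], [-0.267, -0.964, -0.002], [0.003, 0.002, -1.0]]
wrist_force: [0.1, -0.2, 0.1]
grip_width: 0.0513
grip_force: 0.0
```

Emit:
send_rows(
  series=[
    {"travel":[0,0,0],"dr":[0,0,0]},
    {"travel":[0,0,0],"dr":[0,0,0]},
    {"travel":[0,0,0],"dr":[0,0,0]},
    {"travel":[0,0,0],"dr":[0,0,0]},
    {"travel":[0,0,0],"dr":[0,0,0]},
    {"travel":[0,0,0],"dr":[0,0,0]},
    {"travel":[0,0,0],"dr":[0,0,0]},
  ],
  fingers=1,
  grip_force=50,
)

```text
time: 13.85
eef_pos: [0.4431, -0.3469, 0.0114]
ee_rot: [[0.964, -0.267, 0.001], [-0.267, -0.964, -0.002], [0.002, 0.001, -1.0]]
wrist_force: [-0.1, -0.8, 6.1]
grip_width: 0.0148
grip_force: 50.4
```

Emit:
send_rows(
  series=[
    {"travel":[0,0,-0.015],"dr":[0,0,0]},
    {"travel":[0,0,-0.04],"dr":[0,0,0]},
    {"travel":[0,0,-0.075],"dr":[0,0,0]},
    {"travel":[0,0,-0.11],"dr":[0,0,0]},
    {"travel":[0,0,-0.14],"dr":[0,0,0]},
    {"travel":[0,0,-0.15],"dr":[0,0,0]},
    {"travel":[0,0,-0.15],"dr":[0,0,0]},
  ],
)

```text
time: 14.43
eef_pos: [0.4437, -0.3472, 0.1625]
ee_rot: [[0.964, -0.267, 0.004], [-0.267, -0.964, -0.004], [0.005, 0.003, -1.0]]
wrist_force: [0.7, -0.9, -4.8]
grip_width: 0.0148
grip_force: 49.7
```

```bash
python3 - <<'E'
from h import *
go([.6269,.0527,.16],71.7);s=ctrl.state();print(s["wrist_force"],s["wrist_torque"],s["grip_width"])
E
```

```text
t 14.43 travel [0.0697, -0.4343, 0.0018] dr [0.053, -0.017, -14.531]
[ 0.71843816 -0.94546357 -4.75486342] [ 0.02166252 -0.02195124 -0.05019911] 0.01481623087191872
```

Emit:
send_rows(
  series=[
    {"travel":[0.004,-0.015,0],"dr":[0,0,-0.5]},
    {"travel":[0.008,-0.04,0],"dr":[0,0,-1.4]},
    {"travel":[0.013,-0.07,0],"dr":[0,0,-2.4]},
    {"travel":[0.018,-0.1,0],"dr":[0,0,-3.4]},
    {"travel":[0.023,-0.13,0],"dr":[0,0,-4.4]},
    {"travel":[0.028,-0.16,0],"dr":[0,0,-5.4]},
    {"travel":[0.033,-0.19,0],"dr":[0,0,-6.4]},
    {"travel":[0.038,-0.22,0],"dr":[0,0,-7.4]},
    {"travel":[0.043,-0.25,0],"dr":[0,0,-8.4]},
    {"travel":[0.048,-0.28,0],"dr":[0,0,-9.4]},
    {"travel":[0.053,-0.31,0],"dr":[0,0,-10.4]},
    {"travel":[0.058,-0.34,0],"dr":[0,0,-11.4]},
  ],
)

```text
time: 15.43
eef_pos: [0.5864, -0.0318, 0.1552]
ee_rot: [[0.599, 0.801, -0.008], [0.801, -0.599, 0.001], [-0.004, -0.007, -1.0]]
wrist_force: [-0.4, -0.1, -4.1]
grip_width: 0.0153
grip_force: 49.7
```

```bash
python3 - <<'E'
from h import *
go([.6269,.0527,.16],71.7)
E
```

```text
t 15.43 travel [0.0919, -0.0182, -0.005] dr [-0.073, 0.023, -3.082]
```

Emit:
send_rows(
  series=[
    {"travel":[0.025,-0.005,0],"dr":[0,0,-0.8]},
    {"travel":[0.05,-0.01,0],"dr":[0,0,-1.7]},
    {"travel":[0.075,-0.015,0],"dr":[0,0,-2.5]},
    {"travel":[0.09,-0.018,0],"dr":[0,0,-3.08]},
    {"travel":[0.09,-0.018,0],"dr":[0,0,-3.08]},
    {"travel":[0.09,-0.018,0],"dr":[0,0,-3.08]},
    {"travel":[0.09,-0.018,0],"dr":[0,0,-3.08]},
    {"travel":[0.09,-0.018,0],"dr":[0,0,-3.08]},
  ],
)

```text
time: 16.1
eef_pos: [0.6274, 0.0479, 0.158]
ee_rot: [[0.321, 0.947, -0.004], [0.947, -0.321, -0.0], [-0.002, -0.004, -1.0]]
wrist_force: [-0.4, 0.2, -4.7]
grip_width: 0.0151
grip_force: 49.7
```

```bash
python3 - <<'E'
from h import *
go([.6269,.0527,.16],71.7);go([.6269,.0527,.0664],71.7)
s=ctrl.state();w=cam("wrist");im=w["im"];np.savez("pics/w7.npz",**w);cv2.imwrite("pics/w7.png",im)
# block bottom at .15ish: top of brass z = tcp-.0114+.026
z=s["eef_pos"][2]-.0114+.026;c=proj(w,[*s["eef_pos"][:2],z]);print(c,s["wrist_force"])
br=blob(rng(im,(18,110,80),(34,255,255)),c,110);print(br[:2])
cn,_=cv2.findContours((br[2]*255).astype(np.uint8),cv2.RETR_EXTERNAL,cv2.CHAIN_APPROX_NONE);cn=max(cn,key=len)
P=np.array([onz(w,q,z) for q in cn[:,0]]);R=np.array(s["ee_rot"]);Q=((P-s["eef_pos"])@R)[:,:2].astype(np.float32)*1000
print("tool frame brass",cv2.minAreaRect(Q),Q.min(0),Q.max(0))
E
```

```text
t 16.1 travel [0.0044, -0.002, -0.002] dr [-0.034, 0.015, -0.066]
t 16.1 travel [0.0045, -0.0016, 0.0916] dr [-0.034, 0.015, -0.066]
[286.02826305 270.23219888] [-0.41481694  0.2379235  -4.66582427]
(array([285.49083924, 229.67671395]), np.int32(3384))
tool frame brass ((17.595069885253906, -0.35909080505371094), (35.19239807128906, 33.86930847167969), 89.90045928955078) [  0.6310822 -17.941298 ] [34.55478  17.237213]
```

Emit:
send_rows(
  series=[
    {"travel":[0.004,-0.0016,0.02],"dr":[-0.03,0.015,-0.066]},
    {"travel":[0.0044,-0.0016,0.045],"dr":[-0.03,0.015,-0.066]},
    {"travel":[0.0044,-0.0016,0.065],"dr":[-0.03,0.015,-0.066]},
    {"travel":[0.0044,-0.0016,0.075],"dr":[-0.03,0.015,-0.066]},
    {"travel":[0.0044,-0.0016,0.077],"dr":[-0.03,0.015,-0.066]},
    {"travel":[0.0044,-0.0016,0.077],"dr":[-0.03,0.015,-0.066]},
    {"travel":[0.0044,-0.0016,0.077],"dr":[-0.03,0.015,-0.066]},
    {"travel":[0.0044,-0.0016,0.077],"dr":[-0.03,0.015,-0.066]},
  ],
)

```text
time: 16.82
eef_pos: [0.6307, 0.0532, 0.0854]
ee_rot: [[0.313, 0.95, 0.007], [0.95, -0.313, 0.0], [0.003, 0.007, -1.0]]
wrist_force: [0.1, -0.1, -4.6]
grip_width: 0.0154
grip_force: 49.7
```

```bash
cat > blk.py <<'E'
from h import *
s=ctrl.state();w=cam("wrist");im=w["im"];np.savez("pics/w8.npz",**w);cv2.imwrite("pics/w8.png",im)
go([.6269,.0527,.0664],71.7);print(s["wrist_force"],s["eef_pos"])
h=s["eef_pos"][2]-.0114;R=np.array(s["ee_rot"])
c=proj(w,[*s["eef_pos"][:2],h+.026])
br=blob(rng(im,(18,90,60),(34,255,255)),c,110);k=br[2]
x=np.array([math.cos(math.radians(71.7)),math.sin(math.radians(71.7)),0]);y=np.array([-x[1],x[0],0]);O=np.array([.6266,.0517,0])
def st(p): d=p-O;return (1000*np.array([d@x,d@y])).round(2)
# brass side edges per row, mapped at top z; and stops inner edges at z .065
rd=red(im,90)
for X in(.02,.01,0,-.005):
  v=int(round(proj(w,O+X*x+[0,0,h+.026])[1]));us=np.where(k[v])[0]
  if len(us):print("brass row",v,st(onz(w,(us.min()-.5,v),h+.026)),st(onz(w,(us.max()+.5,v),h+.026)))
for X in(.03,.02,.0):
  v=int(round(proj(w,O+X*x+[0,0,.065])[1]));us=np.where(rd[v])[0]
  if len(us):
    g=np.split(us,np.where(np.diff(us)>3)[0]+1);print("red",v,[ [st(onz(w,(q[0]-.5,v),.065)),st(onz(w,(q[-1]+.5,v),.065))] for q in g if len(q)>2])
E
python3 blk.py
```

```text
t 16.87 travel [-0.0018, -0.0035, 0.0189] dr [0.066, -0.026, 0.012]
[ 0.1181727  -0.12250212 -4.61012528] [0.63068517 0.05324526 0.08536544]
brass row 239 [19.81 14.64] [ 19.77 -20.57]
brass row 257 [10.1  14.46] [ 10.04 -20.42]
red 215 [[array([20.17, 33.85]), array([20.17, 26.8 ])], [array([ 20.14, -27.37]), array([ 20.13, -34.45])]]
red 246 [[array([ 0.28, 33.17]), array([ 0.27, 26.51])], [array([  0.19, -27.57]), array([  0.19, -34.26])]]
```

Emit:
send_rows(
  series=[
    {"travel":[-0.001,-0.0015,0.005],"dr":[0,0,0]},
    {"travel":[-0.001,-0.0025,0.01],"dr":[0,0,0]},
    {"travel":[-0.001,-0.0025,0.01],"dr":[0,0,0]},
    {"travel":[-0.001,-0.0025,0.01],"dr":[0,0,0]},
    {"travel":[-0.001,-0.0025,0.01],"dr":[0,0,0]},
    {"travel":[-0.001,-0.0025,0.01],"dr":[0,0,0]},
    {"travel":[-0.001,-0.0025,0.01],"dr":[0,0,0]},
    {"travel":[-0.001,-0.0025,0.01],"dr":[0,0,0]},
  ],
)

```text
time: 17.53
eef_pos: [0.6264, 0.0533, 0.0734]
ee_rot: [[0.313, 0.95, 0.004], [0.95, -0.313, 0.001], [0.002, 0.004, -1.0]]
wrist_force: [-0.4, -0.6, -5.1]
grip_width: 0.0155
grip_force: 49.6
```

```bash
python3 blk.py
```

```text
t 17.58 travel [-0.0005, 0.0006, 0.007] dr [0.034, -0.016, 0.015]
[-0.40980311 -0.59669482 -5.06829115] [0.6264494  0.05334202 0.07338701]
brass row 236 [20.15 18.61] [ 20.17 -16.49]
brass row 255 [ 9.94 18.43] [  9.95 -16.36]
red 203 []
red 220 [[array([20.09, 33.6 ]), array([20.09, 26.97])], [array([ 20.13, -27.82]), array([ 20.14, -34.47])]]
red 253 [[array([2.000e-02, 3.353e+01]), array([2.000e-02, 2.667e+01])], [array([  0.04, -27.13]), array([  0.04, -34.58])]]
```

Emit:
send_rows(
  series=[
    {"travel":[-0.0005,0.001,0.003],"dr":[0,0,0]},
    {"travel":[-0.0005,0.001,0.003],"dr":[0,0,0]},
    {"travel":[-0.0005,0.001,0.003],"dr":[0,0,0]},
    {"travel":[-0.0005,0.001,0.003],"dr":[0,0,0]},
    {"travel":[-0.0005,0.001,0.003],"dr":[0,0,0]},
    {"travel":[-0.0005,0.001,0.003],"dr":[0,0,0]},
    {"travel":[-0.0005,0.001,0.003],"dr":[0,0,0]},
    {"travel":[-0.0005,0.001,0.003],"dr":[0,0,0]},
    {"travel":[-0.0005,0.001,0.003],"dr":[0,0,0]},
    {"travel":[-0.0005,0.001,0.003],"dr":[0,0,0]},
  ],
)

```text
time: 18.42
eef_pos: [0.627, 0.0525, 0.0702]
ee_rot: [[0.313, 0.95, 0.004], [0.95, -0.313, 0.0], [0.002, 0.003, -1.0]]
wrist_force: [0.1, 0.0, -4.5]
grip_width: 0.015
grip_force: 49.6
```

```bash
python3 blk.py
```

```text
t 18.47 travel [0.0001, -0.0002, 0.0038] dr [0.031, -0.015, 0.014]
[ 0.05266132  0.0203792  -4.49800228] [0.62704115 0.05253881 0.07019901]
brass row 235 [20.09 17.77] [ 20.12 -17.29]
brass row 254 [ 9.91 17.6 ] [  9.93 -17.16]
red 204 [[array([ 29.82, -27.08]), array([ 29.82, -31.89])]]
red 221 [[array([20.08, 33.86]), array([20.09, 26.8 ])], [array([ 20.14, -27.02]), array([ 20.15, -34.1 ])]]
red 255 [[array([-0.28, 33.33]), array([-0.27, 26.58])], [array([ -0.24, -26.9 ]), array([ -0.24, -34.23])]]
```

Emit:
send_rows(
  series=[
    {"travel":[0,0.0002,0.001],"dr":[0.03,-0.015,0.014]},
    {"travel":[0,0.0002,0.002],"dr":[0.03,-0.015,0.014]},
    {"travel":[0,0.0002,0.003],"dr":[0.03,-0.015,0.014]},
    {"travel":[0,0.0002,0.0037],"dr":[0.03,-0.015,0.014]},
    {"travel":[0,0.0002,0.0037],"dr":[0.03,-0.015,0.014]},
    {"travel":[0,0.0002,0.0037],"dr":[0.03,-0.015,0.014]},
    {"travel":[0,0.0002,0.0037],"dr":[0.03,-0.015,0.014]},
    {"travel":[0,0.0002,0.0037],"dr":[0.03,-0.015,0.014]},
  ],
)

```text
time: 19.13
eef_pos: [0.6272, 0.0525, 0.0665]
ee_rot: [[0.314, 0.949, 0.0], [0.949, -0.314, -0.0], [0.0, 0.0, -1.0]]
wrist_force: [-0.3, -0.6, -4.1]
grip_width: 0.0153
grip_force: 49.7
```

```bash
python3 blk.py; python3 -c "
from h import *
s=ctrl.state();print(s['wrist_force'],s['wrist_torque'],needle2(cam('top')))"
```

```text
t 19.18 travel [0.0001, -0.0004, 0.0001] dr [0.001, -0.0, 0.0]
[-0.28870423 -0.55880616 -4.0864027 ] [0.62724193 0.0524966  0.0664816 ]
brass row 235 [20.15 17.5 ] [ 20.18 -17.56]
brass row 254 [ 9.96 17.84] [  9.98 -17.42]
red 206 [[array([ 29.89, -27.26]), array([ 29.89, -31.97])]]
red 224 [[array([19.78, 34.09]), array([19.79, 27.16])], [array([ 19.82, -27.77]), array([ 19.82, -34.17])]]
red 258 [[array([-0.28, 33.64]), array([-0.28, 26.46])], [array([ -0.24, -27.67]), array([ -0.24, -34.3 ])]]
[ 0.61229773  0.0396218  -3.58450274] [-0.00242249 -0.01450069  0.01072443] (0.877, 112, np.float64(0.0171))
```

Emit:
send_rows(
  series=[
    {"travel":[0,0.0002,0.0004],"dr":[0,0,0]},
    {"travel":[0,0.0002,0.0008],"dr":[0,0,0]},
    {"travel":[0,0.0002,0.0012],"dr":[0,0,0]},
    {"travel":[0,0.0002,0.0012],"dr":[0,0,0]},
    {"travel":[0,0.0002,0.0012],"dr":[0,0,0]},
    {"travel":[0,0.0002,0.0012],"dr":[0,0,0]},
  ],
)

```text
time: 19.73
eef_pos: [0.6275, 0.0524, 0.0664]
ee_rot: [[0.314, 0.949, -0.0], [0.949, -0.314, -0.0], [-0.0, -0.0, -1.0]]
wrist_force: [-4.8, 0.1, 5.5]
grip_width: 0.015
grip_force: 51.2
```

Contact, with the force up to +5.5 N. Releasing and retreating upward.

Emit:
send_rows(
  series=[
    {"travel":[0,0,-0.0006],"dr":[0,0,0]},
    {"travel":[0,0,-0.0006],"dr":[0,0,0]},
    {"travel":[0,0,-0.0006],"dr":[0,0,0]},
    {"travel":[0,0,-0.0006],"dr":[0,0,0]},
    {"travel":[0,0,-0.0006],"dr":[0,0,0]},
    {"travel":[0,0,-0.01],"dr":[0,0,0]},
    {"travel":[0,0,-0.03],"dr":[0,0,0]},
    {"travel":[0,0,-0.06],"dr":[0,0,0]},
    {"travel":[0,0,-0.1],"dr":[0,0,0]},
    {"travel":[0,0,-0.14],"dr":[0,0,0]},
    {"travel":[0,0,-0.18],"dr":[0,0,0]},
    {"travel":[0,0,-0.2],"dr":[0,0,0]},
  ],
  fingers=-0.4,
)

```text
time: 20.73
eef_pos: [0.6302, 0.0524, 0.2731]
ee_rot: [[0.314, 0.949, 0.01], [0.949, -0.314, -0.0], [0.003, 0.01, -1.0]]
wrist_force: [1.3, 0.6, -0.1]
grip_width: 0.0599
grip_force: 0.0
```

Emit:
send_rows(
  series=[
    {"travel":[0.01,0,-0.01],"dr":[0,0,0]},
    {"travel":[0.01,0,-0.01],"dr":[0,0,0]},
    {"travel":[0.01,0,-0.01],"dr":[0,0,0]},
    {"travel":[0.01,0,-0.01],"dr":[0,0,0]},
    {"travel":[0.01,0,-0.01],"dr":[0,0,0]},
    {"travel":[0.01,0,-0.01],"dr":[0,0,0]},
  ],
)

```text
time: 21.23
eef_pos: [0.6292, 0.0619, 0.2723]
ee_rot: [[0.314, 0.949, -0.005], [0.949, -0.314, -0.0], [-0.002, -0.005, -1.0]]
wrist_force: [0.1, 0.3, -0.2]
grip_width: 0.0601
grip_force: 0.0
```

```bash
python3 chk.py; python3 - <<'E'
from h import *
w=dict(np.load("pics/w5.npz"));im=w["im"]
c=proj(w,[.6266,.0517,.081]);br=blob(rng(im,(18,110,110),(34,255,255)),c,50)
cn,_=cv2.findContours((br[2]*255).astype(np.uint8),cv2.RETR_EXTERNAL,cv2.CHAIN_APPROX_NONE);cn=max(cn,key=len)
x=np.array([math.cos(math.radians(71.7)),math.sin(math.radians(71.7)),0]);y=np.array([-x[1],x[0],0]);O=np.array([.6266,.0517,.081])
P=np.array([[(onz(w,q,.081)-O)@x*1000,(onz(w,q,.081)-O)@y*1000] for q in cn[:,0]]).astype(np.float32)
print(br[:2],cv2.minAreaRect(P),P.min(0),P.max(0))
bl=blob(rng(im,(100,90,60),(130,255,255)),proj(w,[*(O-.04*x)[:2],.063]),25);vu=np.argwhere(bl[2])
Q=np.array([[(onz(w,(u,v),.063)-O)@x*1000,(onz(w,(u,v),.063)-O)@y*1000] for v,u in vu]);print("nose",bl[1],Q.min(0),Q.max(0),Q.mean(0))
E
```

```text
pos [0.62952305 0.06184496 0.27284791] 21.2833 needle (4.79, 83, np.float64(0.0197))
hub (array([287.16763006, 281.51445087]), np.int32(173)) [ 0.58679849 -0.06957159  0.064     ]
wheel ((588.6846923828125, -64.60368347167969), (158.55311584472656, 163.24993896484375), 159.87722778320312) ecc 0.005313928965454639 -2.590637244722842
stop (array([260.75113122, 183.33484163]), np.int32(221)) [0.59801844 0.06197954] 72.44665659207777
stop (array([314.27083333, 183.54583333]), np.int32(240)) [0.65635564 0.04252828] 71.8197081493434
(array([287.60545455, 183.91909091]), np.int32(1100)) ((-0.5925559997558594, -0.3477001190185547), (62.62460708618164, 34.884403228759766), 0.08006115257740021) [-31.91982  -17.816984] [30.741463 17.060741]
nose 46 [-49.65549261  -2.31147607] [-34.40534624   1.31020477] [-41.94744918  -0.49227189]
```

Placed block: centred between the stops to about 0.1 mm, nose tip 50 mm from the stage centre, yaw off by less than 1°. The needle still reads 4.79.

```bash
python3 -c "
from bench import ctrl
print(ctrl.hand_in())"
```

```text
the job is handed in; nothing more can be done
None
```

The wheel is at its high spot (dial 4.79, fitted maximum 4.78), the brass block stands released and centred on the stage with its nose towards the spindle, and the job was handed in at about 21 s.

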